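Set the stop gauge and its batch dial for batch four

TASK

Set up the board stop gauge for batch four: turn the knob of the small dial box until the four dots stand centred in its window, and slide the collar along the gauge's bar, by its grip under the light bar, until the line on the collar stands over the tip of the setting pointer. Bring the collar to a stop at the pointer while you still hold it, then let go; do not shift the pointer, and leave the bottle, tin and nozzle that stand near by where they are.

Things in the scene. Friction and masses are not known exactly. Their poses are not given: they have to be found in the camera images.
- stop_gauge: Stop gauge, fixed to the bench: grey base 100 x 250 x 12 mm with a 12 mm steel bar along its y, bar axis 75 mm above the bench, between end brackets (y = +-116 mm, 14 mm thick, 34 mm deep, 90 mm high). Origin on the bench under the bar's middle; x points away from the robot's side, y left along the bar, z up.
- light_edge (a point): Lower front edge, at mid-length, of the white light bar over the gauge (70 mm deep behind this edge, 250 mm long, 20 mm thick), on two 12 mm posts 60 mm behind this edge at the ends. It overhangs the bar by 20 mm, 162 mm above the bar's axis: the grip cannot be reached from straight above; come from the front (-x of the gauge), tool leaning 35 to 45 degrees. Axes as the gauge.
- scale_top (a point): Top edge, at mid-length, of the 4 mm thick upright aluminium scale strip under the front of the bar; fine tick marks on its front.
- collar (a joint): Position of the aluminium collar along the bar, m, growing to +y of the gauge, 0 at the bar's middle, -0.085 to 0.085 between its stops. The collar is 34 mm long and 28 mm in diameter, with a thin dark upright index line on its front. Friction of about 7 N holds it wherever it is left, so it must be pushed along.
- grip_point (a point): Where to hold the collar's black grip: a fin 20 mm wide along the bar, 12 mm thick, leaning 35 degrees to the front (-x of the gauge), from 13 to 55 mm off the bar's axis along its lean; this point is 40 mm off. Axes as the gauge (not leaned). Pinch its end faces, fingers closing along the bar. It reads the grip's own place, sprung on the collar.
- collar_grip (a joint): Offset of the grip from the collar's middle, m, same direction as collar. The grip is sprung along the bar (700 N/m, up to 0.014 m either way): while pushed, the collar trails it by about 10 mm, and when let go it springs back to the collar's middle, leaving the collar where it is. So judge by the collar, not by the hand.
- collar_index (a point): Lower part of the index line on the collar's front, in the middle of the collar's length; axes as the gauge.
- pointer_tip (a point): Upper tip of the setting pointer: a small dark steel arrow 12 mm wide and 20 mm high on the front of the scale strip, just below and in front of the collar, pointing up. Axes as the gauge. The collar is set when its index line has the same y as this tip. The pointer slides under some 15 N and must stay where it is.
- pointer (a joint): Position of the pointer along the bar, m, same zero and direction as collar.
- dial_box: Grey dial box 80 x 80 x 50 mm, fixed to the bench, with a foot lug 11 mm out on either side; origin under its middle, the window (24 mm wide, about 30 mm high) in its front face (-x), z up. Behind the window is a white drum of 64 mm diameter with groups of one to six dots round it.
- dial (a joint): Angle of drum and knob, rad, growing clockwise seen from above. One dot is centred in the window at 0 and each further dot 1.0472 later, so four dots at 3.1416. Range -0.3 to 5.6; stiff at about 0.06 N m and stays where it is left.
- dial_grip (a point): Point inside the knob's wing, on the dial's upright axis, 70 mm above the bench. The wing is a black bar 44 mm long, 12 mm thick and 25 mm high (from 56 to 81 mm above the bench) on a disc of 44 mm diameter; the point's x runs along the bar, and turns with the knob. From above, pinch its 12 mm thickness.
- flux_bottle: Small brown dropper bottle with black needle cap, 35 mm wide, 102 mm high; origin under its middle. Bystander.
- tip_tin: Round white tin with lid, 50 mm wide, 24 mm high; origin under its middle. Bystander.
- spare_nozzle: Metal hot-air nozzle standing on its collar, 25 x 31 x 40 mm; origin under its middle. Bystander.
Not all that is in view belongs to the job. What is meant by the dial_box is not blue, and is the smaller of those in its own colour.

How it is judged:
By the outcome, as a careful person would: the job done as asked, in the order asked, and still so for the second after the job is handed in, with the robot touching nothing.
It also fails if it takes over 72 s, if anything falls off the work surface, if the arm or the gripper's body presses on something with over 40 N, if the wrist force passes 120 N, or if a joint passes its speed limit or range.

ROBOT

A 6-joint arm with a two-finger parallel gripper is mounted at the origin on a cart in front of the work surface, level with it; the furniture and walls round the work are solid. World frame = base frame: x ahead of the robot, y to its left, z up, the work surface at z = 0. Lengths are in m, angles in rad, forces in N, time in s.
With the tool pointing down it reaches from about 0.35 to 0.85 m from the base axis. Payload 8.1 kg.
Tool frame: the origin (TCP) lies on the mounting face of the last link; the fingertips stand 186 mm ahead of it and the grasp point (between the pads) lies 167 mm ahead of it; z points along the fingers, y is the line along which they close (so a half turn about z gives the same grasp; the last joint's range is limited). The gripper opens to 93 mm and grips with 3 to 60 N. Pads are 15 mm wide; open, the fingers measure 128 mm over their backs; the gripper's body (75 mm by 188 mm) begins 65 mm behind the grasp point.
Start: joints at [1.144, 0.13, 1.488, -0, 1.523, -0.085], TCP at [0.201, 0.565, 0.405] pointing down, gripper open.
Joint ranges: [-2.96, 2.96], [-0.89, 2.26], [0.02, 2.5], [-1.34, 4.48], [0, 2.73], [-2.66, 2.66]. Speed limits (rad/s): [2.39, 2.39, 2.79, 3.14, 3.14, 3.14].

INTERFACE

Orientations are given as a rotation vector (axis times angle).
In Python, from plant import * gives the robot as it stands. The module is installed in compiled form; this text tells all that it offers.
- The arm moves only by the tool arm_command, never from a script. Its argument "increments" is a list of rows, each a list of 6 numbers: the shift along the tool's x, y, z in units of 0.2 m (1.0 is 0.2 m), then the turn, a rotation vector about the tool's x, y, z in units of pi rad (1.0 is pi rad). A call has exactly 5 rows; each row is the pose to reach, as a shift and turn from the pose commanded when the call began, along the tool's axes at that moment, turning the shorter way round; what a row does not reach only later rows make up. A row lasts 1/8 s, in which the tool goes at most 62.5 mm and 10.7 degrees, less where a joint would pass 70% of its speed; a pose out of reach is approached as far as the arm can. A call with a number of a shift or a turn outside -1 to 1 is refused whole. A call with a gripper value outside its range is refused whole. "fingers" is the closure, from -1 (fully open) to 1 (shut), set as the call begins (left out, the last holds). The fingers move at their own pace and stop on an object; "force" is the grip in N (left out, the last holds). Time passes only in rows, so rows that repeat a pose let the fingers close, or fill a call up. It gives the time, the measured TCP pose, the force, the opening and the grip force at its end, in the units of the state.
- read_state(): the state, without advancing time (a new reading comes with each control period).
- read_camera(name): name is "scene" or "top" or "wrist"; returns a dict with "image" (480x640x3 uint8, red, green, blue), "fx", "fy", "cx", "cy" (pixels), "T" (4x4, takes a point from camera to world coordinates). Camera axes: x right, y down, z forward; pixel columns grow to the right and rows downward; lengths in m; the calibration is good to about 2 mm. A picture is of the moment at which its call begins. There is no depth.
- close_job(): hands the job in; it is judged then, once.
The state is a dict: "t": time; "q": joint angles; "dq": joint speeds; "joint_torque": joint torques, N m; "tool_pos": TCP position; "orientation": TCP orientation; "force": force on the tool from outside, world axes, zero at the start; "wrist_torque": the same for the moment, N m; "opening": finger opening in m; "gripper_force": force on a finger pad.
Only numpy, scipy, OpenCV 4.12 (cv2) and the standard library are available. Lean on these libraries where they do the work, as an engineer would, in place of code of your own. Each camera call takes 0.05 s, during which the arm holds its last target. There are 200 camera calls.

## Working session

There is one attempt and no reset: what is moved stays moved. The work goes in short steps, Python scripts to look and compute and a tool call to move; the robot and the scene stay as the last step left them, time stands still between calls to the robot, and variables do not carry over. Pictures are saved under pics/ and viewed, at most 10 in all, crops included, and the job is handed in when it is done.

Besides the shell and the picture viewer there is one more tool, called after ">>>" as name(argument=value, ...) on one line, values as JSON. arm_command: Moves the arm, as the interface text tells. Shifts and turns lie within -1 to 1; 1 stands for 0.2 m of shift or pi rad of turn. Its arguments: {"type":"object","properties":{"increments":{"type":"array","items":{"type":"array","items":{"type":"number","minimum":-1,"maximum":1}}},"fingers":{"type":"number"},"force":{"type":"number"}},"required":["increments"]}

```bash
mkdir -p pics; cat > h.py <<'E'
from plant import *
import numpy as np, cv2
from scipy.spatial.transform import Rotation as R
def snap(n,fn=None,crop=None,scale=1):
    c=read_camera(n); im=c["image"][:,:,::-1].copy()
    np.savez(f"cam_{n}.npz",**{k:c[k] for k in ("image","fx","fy","cx","cy","T")})
    if crop: a,b,d,e=crop; im=im[b:e,a:d]
    if scale!=1: im=cv2.resize(im,None,fx=scale,fy=scale,interpolation=cv2.INTER_CUBIC)
    if fn: cv2.imwrite("pics/"+fn,im)
    return c
def load(n): return dict(np.load(f"cam_{n}.npz"))
def ray(c,u,v):
    d=np.array([(u-c["cx"])/c["fx"],(v-c["cy"])/c["fy"],1.]); T=c["T"]; return T[:3,3],T[:3,:3]@d
def atz(c,u,v,z): o,d=ray(c,u,v); return o+d*(z-o[2])/d[2]
def proj(c,p):
    T=c["T"]; q=T[:3,:3].T@(np.array(p)-T[:3,3]); return np.array([c["fx"]*q[0]/q[2]+c["cx"],c["fy"]*q[1]/q[2]+c["cy"]])
def tri(c1,p1,c2,p2):
    o1,d1=ray(c1,*p1);o2,d2=ray(c2,*p2)
    s=np.linalg.lstsq(np.c_[d1,-d2],o2-o1,rcond=None)[0]
    a=o1+d1*s[0];b=o2+d2*s[1]; return (a+b)/2,np.linalg.norm(a-b)
def delta(pos,Rm):
    "increment from current measured pose to target TCP pose"
    s=read_state(); R0=R.from_rotvec(s["orientation"])
    return np.round(R0.inv().apply(np.array(pos)-s["tool_pos"])/0.2,3), np.round((R0.inv()*Rm).as_rotvec()/np.pi,4)
E
python3 - <<'E'
from h import *
a=snap("scene")["image"];b=snap("top")["image"]
cv2.imwrite("pics/a.png",a[:,:,::-1]);cv2.imwrite("pics/b.png",b[:,:,::-1])
for n in("scene","top"):
    c=load(n);print(n,c["fx"],c["T"].round(3).tolist())
s=read_state();print(s["t"],s["tool_pos"],s["orientation"],s["opening"],s["force"])
E
```

```text
scene 537.0573510596506 [[0.469, -0.66, 0.588, -0.11], [-0.883, -0.353, 0.308, -0.36], [0.005, -0.663, -0.748, 0.918], [0.0, 0.0, 0.0, 1.0]]
top 437.9294127475343 [[-0.028, -0.999, 0.033, 0.421], [-0.999, 0.027, -0.018, -0.048], [0.017, -0.034, -0.999, 1.133], [0.0, 0.0, 0.0, 1.0]]
0.1 [0.20101319 0.56511002 0.40379339] [-5.34226976e-01 -3.09540867e+00  2.47904223e-03] 0.09288197171073173 [0.41485308 0.29600011 0.10795247]
```

View pics/a.png

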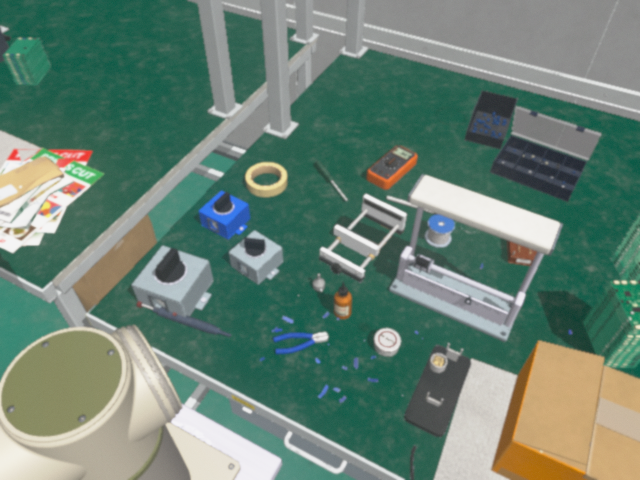

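View pics/b.png

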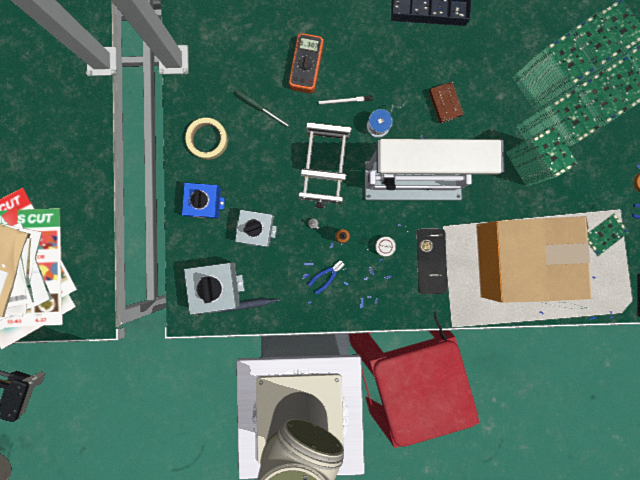

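Dial box candidates are blue at scene (225,213), large grey at (172,282) and small grey at (256,257), which is top (254,228). I choose the small grey one. The gauge is at scene (470,260), top (415,180). Next is one close crop of each.

```bash
python3 - <<'E'
from h import *
a=load("scene")["image"];b=load("top")["image"]
z=lambda i,x0,y0,x1,y1,w,h:cv2.resize(i[y0:y1,x0:x1,::-1],(w,h),interpolation=cv2.INTER_CUBIC)
m=np.zeros((600,800,3),np.uint8)
m[:300,:400]=z(a,220,220,300,280,400,300)
m[:300,400:]=z(b,225,200,285,245,400,300)
m[300:,:400]=z(a,380,220,540,340,400,300)
m[300:,400:]=z(b,350,120,510,240,400,300)
cv2.imwrite("pics/c.png",m)
E
```

```text
(no output)
```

View pics/c.png

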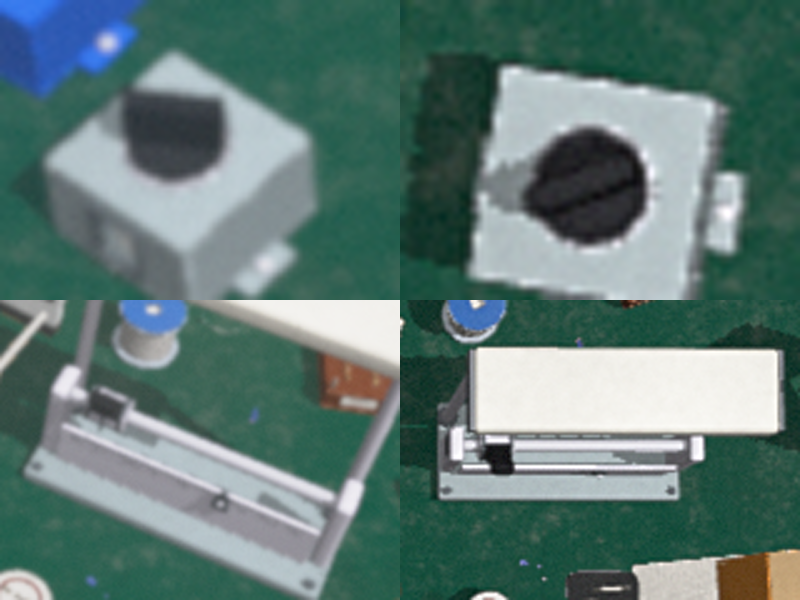

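The crop confirms the small grey box, with its knob at top (253,228) and its window facing the robot. The gauge's collar is near the left end, with the grip at top (390,182). The pointer is at top (429,189), scene (469,300).

```bash
python3 - <<'E'
from h import *
s=load("scene");t=load("top")
P=lambda n,p:print(n,np.round(p,4))
for uv in [(240,209.75),(273,215),(235.5,241.7),(268.8,245)]: P("boxtop",atz(t,*uv,.05))
P("knob",atz(t,253.2,227.75,.06))
a=atz(t,243.75,229.2,.081);b=atz(t,261,224.7,.081);P("wing",a);P("wing",b)
print("tri knob",tri(t,(253.2,227.75),s,(220+172/5,220+140/5)))
l=atz(t,364.8,200,.012);r=atz(t,462,200,.012);P("gl",l);P("gr",r);print(np.linalg.norm(l-r),np.arctan2(*(l-r)[:2])*57.3)
P("gl s",atz(s,380+25/2.5,220+172/2.5,.012));P("gr s",atz(s,380+320/2.5,220+298/2.5,.012))
P("ptr",atz(t,429.2,189.2,.055));P("ptr s",atz(s,380+222/2.5,220+198/2.5,.05))
print(tri(t,(429.2,189.2),s,(468.8,299.5)))
print("grip",tri(t,(390,181),s,(380+110/2.5,220+95/2.5)))
for n,p in [("flux",(343,236)),("noz",(313,224)),("tin",(386,246))]: P(n,atz(t,*p,.05))
E
```

```text
boxtop [0.5311 0.1318 0.05  ]
boxtop [0.5159 0.0507 0.05  ]
boxtop [0.4524 0.1445 0.05  ]
boxtop [0.442  0.0628 0.05  ]
knob [0.4851 0.0989 0.06  ]
wing [0.481  0.1187 0.081 ]
wing [0.4907 0.0772 0.081 ]
tri knob (array([0.484771  , 0.10082312, 0.05381148]), np.float64(0.0025863776800169993))
gl [ 0.5517 -0.1824  0.012 ]
gr [ 0.5452 -0.4338  0.012 ]
0.251493457802031 1.479302929832884
gl s [ 0.5514 -0.1853  0.012 ]
gr s [ 0.5475 -0.4344  0.012 ]
ptr [ 0.5694 -0.3382  0.055 ]
ptr s [ 0.5734 -0.3395  0.05  ]
(array([ 0.56997144, -0.33929659,  0.05303501]), np.float64(0.001181041016928614))
grip (array([ 0.58461887, -0.23276809,  0.104386  ]), np.float64(0.000622353967979708))
flux [ 0.4593 -0.121   0.05  ]
noz [ 0.491  -0.0476  0.05  ]
tin [ 0.4316 -0.2269  0.05  ]
```

```bash
python3 - <<'E'
from h import *
s=load("scene");t=load("top")
print("rail end",tri(t,(120,325),s,(62,292)),tri(t,(163,302),s,(80,300)))
w=snap("wrist");st=read_state()
R0=R.from_rotvec(st["orientation"])
print("R0",R0.as_matrix().round(3).tolist())
print("cam in tool",(R0.inv().as_matrix()@w["T"][:3,:3]).round(3).tolist(),R0.inv().apply(w["T"][:3,3]-st["tool_pos"]).round(4),w["fx"])
print(proj(s,st["tool_pos"]),proj(t,st["tool_pos"]))
im=s["image"][215:305,190:300,::-1]
cv2.imwrite("pics/d.png",np.hstack([cv2.resize(w["image"][:,:,::-1],(400,300)),cv2.resize(s["image"][255:285,225:265,::-1],(400,300),interpolation=cv2.INTER_CUBIC)]))
E
```

```text
rail end (array([ 0.2447633 ,  0.46977841, -0.05136975]), np.float64(0.0096659117761538)) (array([ 0.27367342,  0.39175405, -0.06466758]), np.float64(0.07048634532943028))
R0 [[-0.942, 0.335, -0.001], [0.335, 0.942, -0.001], [0.0, -0.001, -1.0]]
cam in tool [[-0.0, -0.966, -0.26], [1.0, -0.0, -0.001], [0.001, -0.26, 0.966]] [ 0.0729 -0.0001  0.021 ] 332.5161529344139
[-106.98344922  119.17661994] [-60.73538939 398.60844822]
```

View pics/d.png

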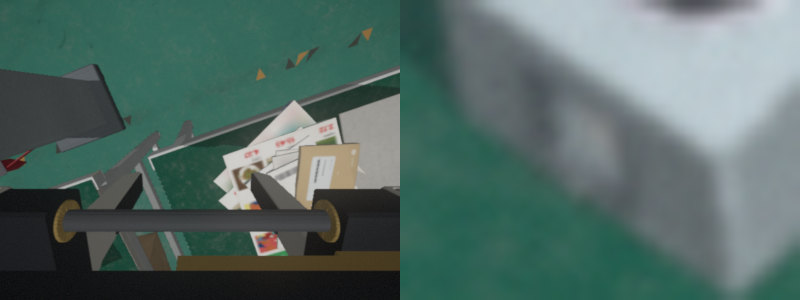

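```bash
cat >> h.py <<'E'
def Rt(yaw,tilt): return R.from_euler("zy",[yaw,-tilt],degrees=True)*R.from_matrix(np.diag([-1.,1,-1]))
def row(pos,yaw,tilt):
    "row for a TCP target from the measured pose"
    d,r=delta(pos,Rt(yaw,tilt)); print("ROW",np.r_[d,r].tolist())
def tcp(g,yaw,tilt,L=.167): return np.array(g)-L*Rt(yaw,tilt).apply([0,0,1])
def st():
    s=read_state(); print("t",round(s["t"],2),"pos",s["tool_pos"].round(4),"q",s["q"].round(2),"F",np.round(s["force"],1),"open",round(s["opening"],4),"gf",s["gripper_force"])
E
python3 - <<'E'
from h import *
row((.26,.35,.38),-16,10)
E
```

```text
ROW [-0.638, -0.914, 0.121, -0.0174, -0.053, -0.0198]
```

>>> arm_command(increments=[[-0.16,-0.23,0.03,-0.004,-0.013,-0.005],[-0.32,-0.46,0.06,-0.008,-0.026,-0.01],[-0.48,-0.69,0.09,-0.012,-0.04,-0.015],[-0.64,-0.91,0.12,-0.017,-0.053,-0.02],[-0.64,-0.91,0.12,-0.017,-0.053,-0.02]])

```text
t: 0.78
tool_pos: [0.2608, 0.3481, 0.3793]
orientation: [0.416, 2.939, 0.033]
force: [-0.3, 0.5, 0.7]
opening: 0.093
gripper_force: 0.0
```

```bash
python3 - <<'E'
from h import *
st();row((.316,.13,.265),-9,35);row((.316,.17,.31),-9,28)
E
```

```text
t 0.78 pos [0.2608 0.3481 0.3793] q [ 0.87 -0.38  2.01 -0.14  1.4  -0.4 ] F [-0.3  0.5  0.7] open 0.093 gf 0.0
ROW [-0.468, -0.998, 0.614, -0.0309, -0.1355, -0.0387]
ROW [-0.45, -0.796, 0.391, -0.0225, -0.0975, -0.0391]
```

>>> arm_command(increments=[[-0.12,-0.25,0.15,-0.008,-0.034,-0.01],[-0.24,-0.5,0.3,-0.016,-0.068,-0.02],[-0.36,-0.75,0.46,-0.023,-0.1,-0.03],[-0.47,-0.99,0.61,-0.031,-0.135,-0.039],[-0.47,-0.99,0.61,-0.031,-0.135,-0.039]])

```text
t: 1.4
tool_pos: [0.3341, 0.1399, 0.3107]
orientation: [0.208, 2.552, 0.054]
force: [-0.9, -0.2, 0.5]
opening: 0.0926
gripper_force: 0.0
```

```bash
python3 - <<'E'
from h import *
st();w=snap("wrist","e.png")
print(proj(w,(.4455,.104,.025)),proj(w,(.485,.098,.081)))
E
```

```text
t 1.4 pos [0.3341 0.1399 0.3107] q [ 0.36 -0.89  2.49 -0.24  1.   -0.97] F [-0.9 -0.2  0.5] open 0.0926 gf 0.0
[261.27635307 171.50321758] [264.92615985 254.58714104]
```

View pics/e.png

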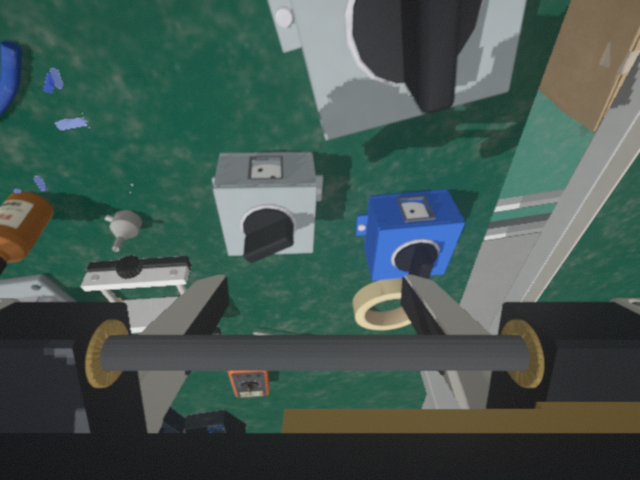

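The picture shows the small grey box at (267,200), with its window at (266,168) and the wing at (268,238). I'll zoom in on the window.

```bash
python3 - <<'E'
from h import *
w=load("wrist")
cv2.imwrite("pics/f.png",cv2.resize(w["image"][140:270,200:330,::-1],(600,600),interpolation=cv2.INTER_CUBIC))
E
```

```text
(no output)
```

View pics/f.png

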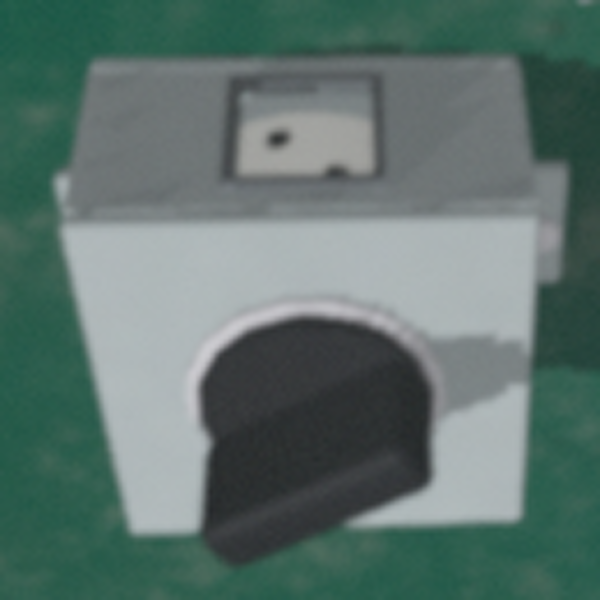

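```bash
python3 - <<'E'
from h import *
w=load("wrist");k=130/600
f=lambda x,y,z:atz(w,200+x*k,140+y*k,z)
a=f(218,546,.081);b=f(425,470,.081);d=b-a;print(a,b,np.hypot(*d[:2]),np.degrees(np.arctan2(d[1],d[0])))
e=f(62,220,.05);g=f(537,217,.05);d=g-e;print(e,g,np.hypot(*d[:2]),np.degrees(np.arctan2(-d[0],d[1])))
e2=f(130,533,.05);g2=f(523,520,.05);d=g2-e2;print(np.hypot(*d[:2]),np.degrees(np.arctan2(-d[0],d[1])),(e+g+e2+g2)/4)
c=(.485,.098)
for z in (.25,.07): row(tcp((.486,.099,z),-77,0),-77,0)
E
```

```text
[0.48619893 0.08312369 0.081     ] [0.47495772 0.12205718 0.081     ] 0.04052383558757905 106.10494546492237
[0.43524776 0.07031044 0.05      ] [0.45056701 0.14714259 0.05      ] 0.07834448020415605 -11.276096596625798
0.08001388367993308 -10.63453584876616 [0.48219021 0.10153194 0.05      ]
ROW [-0.955, -0.06, -0.028, 0.1324, 0.1437, 0.3652]
ROW [-0.467, -0.135, 0.725, 0.1324, 0.1437, 0.3652]
```

```bash
python3 - <<'E'
from h import *
row(tcp((.484,.1,.16),-75,0),-75,0)
E
```

```text
ROW [-0.702, -0.094, 0.343, 0.1295, 0.1455, 0.3544]
```

>>> arm_command(increments=[[-0.15,-0.02,0.0,0.019,0.02,0.05],[-0.3,-0.04,0.08,0.037,0.042,0.101],[-0.45,-0.06,0.16,0.055,0.062,0.15],[-0.6,-0.08,0.25,0.074,0.083,0.203],[-0.7,-0.094,0.343,0.092,0.104,0.253]])

```text
t: 2.08
tool_pos: [0.4841, 0.1042, 0.326]
orientation: [1.407, 2.617, 0.02]
force: [-0.2, 0.5, 1.1]
opening: 0.0929
gripper_force: 0.0
```

```bash
python3 - <<'E'
from h import *
st();row(tcp((.484,.1,.14),-75,0),-75,0)
E
```

```text
t 2.08 pos [0.4841 0.1042 0.326 ] q [ 0.14 -0.18  1.94 -0.1   1.23 -0.42] F [-0.2  0.5  1.1] open 0.0929 gf 0.0
ROW [-0.004, -0.021, 0.095, 0.0365, 0.0407, 0.1023]
```

>>> arm_command(increments=[[-0.004,-0.02,0.09,0.018,0.02,0.05],[-0.004,-0.02,0.095,0.0365,0.0407,0.102],[-0.004,-0.02,0.095,0.0365,0.0407,0.102],[-0.004,-0.02,0.095,0.0365,0.0407,0.102],[-0.004,-0.02,0.095,0.0365,0.0407,0.102]], fingers=0.2)

```text
t: 2.7
tool_pos: [0.4829, 0.0987, 0.3074]
orientation: [1.9, 2.495, 0.001]
force: [0.6, -0.5, 0.8]
opening: 0.0476
gripper_force: 0.0
```

```bash
python3 - <<'E'
from h import *
st();w=snap("wrist");t=snap("top")
m=np.hstack([cv2.resize(w["image"][:,:,::-1],(480,360)),cv2.resize(t["image"][190:260,220:290,::-1],(320,360))])
cv2.imwrite("pics/g.png",m)
print(proj(w,(.484,.1,.081)),proj(w,(.484,.1,.05)))
row(tcp((.484,.1,.078),-75,0),-75,0)
E
```

```text
t 2.7 pos [0.4829 0.0987 0.3074] q [ 0.1  -0.1   1.9  -0.    1.34 -0.17] F [ 0.6 -0.5  0.8] open 0.0476 gf 0.0
[316.68641647 264.04513509] [316.26866902 250.29841304]
ROW [0.008, 0.007, 0.312, 0.0011, 0.001, 0.0019]
```

View pics/g.png

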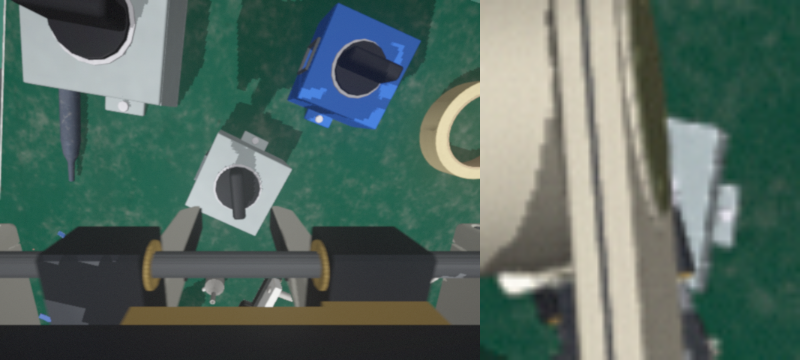

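The wing lies between the open fingers at (237,195), nearly in line with them. I'll descend and grip.

>>> arm_command(increments=[[0.003,0.003,0.08,0,0,0],[0.008,0.007,0.16,0,0,0],[0.008,0.007,0.24,0.001,0.001,0.002],[0.008,0.007,0.31,0.001,0.001,0.002],[0.008,0.007,0.31,0.001,0.001,0.002]])

```text
t: 3.42
tool_pos: [0.4839, 0.0995, 0.2436]
orientation: [-1.914, -2.488, 0.003]
force: [0.5, 0.8, -0.3]
opening: 0.0374
gripper_force: 0.0
```

>>> arm_command(increments=[[0,0,0,0,0,0],[0,0,0,0,0,0],[0,0,0,0,0,0],[0,0,0,0,0,0],[0,0,0,0,0,0]], fingers=1, force=25)

```text
t: 4.05
tool_pos: [0.4847, 0.0998, 0.2453]
orientation: [1.915, 2.49, 0.002]
force: [3.8, 1.0, -3.6]
opening: 0.0117
gripper_force: 24.7
```

```bash
python3 - <<'E'
from h import *
st();s=read_state();g=s["tool_pos"]+.167*R.from_rotvec(s["orientation"]).apply([0,0,1]);print(g)
x=R.from_rotvec(s["orientation"]).apply([1,0,0]);print(np.degrees(np.arctan2(x[1],x[0])))
E
```

```text
t 4.05 pos [0.4847 0.0998 0.2453] q [ 0.1  -0.01  1.94  0.    1.21 -0.16] F [ 3.8  1.  -3.6] open 0.0117 gf 24.749010801315308
[0.48490748 0.09992217 0.07834207]
104.8714347125768
```

>>> arm_command(increments=[[0,0,0,0,0,0.045],[0,0,0,0,0,0.09],[0,0,0,0,0,0.135],[0,0,0,0,0,0.18],[0,0,0,0,0,0.22]])

```text
t: 4.68
tool_pos: [0.4846, 0.0998, 0.2454]
orientation: [-2.649, -1.689, -0.002]
force: [4.6, 2.8, -3.5]
opening: 0.0119
gripper_force: 24.7
```

>>> arm_command(increments=[[0,0,0,0,0,0.045],[0,0,0,0,0,0.09],[0,0,0,0,0,0.135],[0,0,0,0,0,0.18],[0,0,0,0,0,0.22]])

```text
t: 5.3
tool_pos: [0.4846, 0.0999, 0.2453]
orientation: [-3.064, -0.691, -0.001]
force: [4.1, 1.6, -2.9]
opening: 0.0119
gripper_force: 24.7
```

>>> arm_command(increments=[[0,0,0,0,0,0.05],[0,0,0,0,0,0.1],[0,0,0,0,0,0.15],[0,0,0,0,0,0.2],[0,0,0,0,0,0.2]])

```text
t: 5.92
tool_pos: [0.4846, 0.1, 0.2453]
orientation: [-3.128, 0.281, -0.001]
force: [5.5, 3.8, -2.8]
opening: 0.012
gripper_force: 24.9
```

```bash
python3 - <<'E'
from h import *
st();s=read_state()
x=R.from_rotvec(s["orientation"]).apply([1,0,0]);print(np.degrees(np.arctan2(x[1],x[0])))
s=snap("scene")
print(s["image"][262:276,236:252].mean(2).astype(int))
E
```

```text
t 5.92 pos [0.4846 0.1    0.2453] q [ 0.1  -0.01  1.94  0.    1.21  1.85] F [ 5.5  3.8 -2.8] open 0.012 gf 24.88520622253418
-10.278570143568885
[[102  96  95 102 111 120 131 150 168 183 198 205 209 210 208 208]
 [101  92  89  95 101 111 118 124 137 157 177 193 204 208 209 209]
 [100  94  88  93 102 111 114 118 123 132 147 167 184 199 207 208]
 [102  98  92  94 108 119 124 120 115 118 124 137 157 177 193 201]
 [102 100  92  92 109 127 130 127 114 107 111 119 131 146 166 185]
 [103 100  91  92 107 125 134 130 110 100 102 109 114 123 136 156]
 [101 100  92  95 106 123 135 134 119 108 104 104 108 113 118 131]
 [ 92  95  94  98 109 128 136 135 133 129 118 106 106 110 110 114]
 [ 82  88  94 102 114 123 129 136 139 136 123 104 103 109 110 109]
 [ 81  83  85  93 106 112 119 126 132 135 121 107 102 106 110 111]
 [ 82  86  80  84  94 105 116 117 119 123 117 105 100 107 111 110]
 [ 84  83  81  82  85  98 112 113 110 108 108  98  98 107 112 112]
 [ 80  79  83  82  86  92  96  97  98 100  99  92  98 106 110 111]
 [ 78  77  78  84  84  86  84  85  86  91  93  91  99 107 110 113]]
```

>>> arm_command(increments=[[0,0,0,0,0,0],[0,0,0,0,0,0],[0,0,0,0,0,0],[0,0,-0.15,0,0,0],[0,0,-0.4,0,0,0]], fingers=0)

```text
t: 6.6
tool_pos: [0.4832, 0.0995, 0.3238]
orientation: [3.128, -0.282, -0.009]
force: [1.4, -0.1, 0.2]
opening: 0.0464
gripper_force: 0.0
```

>>> arm_command(increments=[[0,0,-0.1,0,0,-0.058],[0,0,-0.1,0,0,-0.116],[0,0,-0.1,0,0,-0.174],[0,0,-0.1,0,0,-0.232],[0,0,-0.1,0,0,-0.29]])

```text
t: 7.22
tool_pos: [0.4842, 0.0996, 0.345]
orientation: [-2.93, -1.132, 0.002]
force: [0.0, -1.2, -0.6]
opening: 0.0467
gripper_force: 0.0
```

>>> arm_command(increments=[[0,0,0,0,0,-0.058],[0,0,0,0,0,-0.116],[0,0,0,0,0,-0.174],[0,0,0,0,0,-0.232],[0,0,0,0,0,-0.29]])

```text
t: 7.85
tool_pos: [0.4842, 0.0996, 0.345]
orientation: [-2.133, -2.305, 0.001]
force: [-0.0, -0.9, 0.3]
opening: 0.0467
gripper_force: 0.0
```

>>> arm_command(increments=[[0,0,0,0,0,-0.058],[0,0,0,0,0,-0.116],[0,0,0,0,0,-0.174],[0,0,0,0,0,-0.232],[0,0,0,0,0,-0.29]])

```text
t: 8.48
tool_pos: [0.4842, 0.0996, 0.345]
orientation: [-0.901, -3.008, 0.001]
force: [0.4, -0.8, 0.2]
opening: 0.0469
gripper_force: 0.0
```

```bash
python3 - <<'E'
from h import *
st();row((.34,.133,.29),-10,33)
E
```

```text
t 8.47 pos [0.4842 0.0996 0.345 ] q [ 0.1  -0.12  1.85  0.    1.41 -0.89] F [ 0.4 -0.8  0.2] open 0.0469 gf 0.0
ROW [0.694, -0.257, 0.276, -0.0683, -0.172, -0.1261]
```

>>> arm_command(increments=[[0.14,-0.05,0.02,-0.014,-0.034,-0.025],[0.28,-0.1,0.08,-0.027,-0.069,-0.05],[0.42,-0.15,0.14,-0.041,-0.103,-0.076],[0.56,-0.2,0.2,-0.055,-0.138,-0.1],[0.69,-0.257,0.276,-0.068,-0.172,-0.126]])

```text
t: 9.1
tool_pos: [0.3439, 0.1359, 0.2923]
orientation: [0.23, 2.559, 0.059]
force: [-32.9, -18.3, -103.9]
opening: 0.046
gripper_force: 0.0
```

```bash
python3 - <<'E'
from h import *
st();w=snap("wrist");u,v=proj(w,(.443,.107,.025)).astype(int);print(u,v)
im=w["image"][v-40:v+90,u-65:u+65,::-1]
cv2.imwrite("pics/h.png",cv2.resize(im,(600,600),interpolation=cv2.INTER_CUBIC))
E
```

```text
t 9.1 pos [0.3439 0.1359 0.2923] q [ 0.33 -0.83  2.5  -0.23  0.94 -0.98] F [ -32.9  -18.3 -103.9] open 0.046 gf 0.0
265 175
```

View pics/h.png

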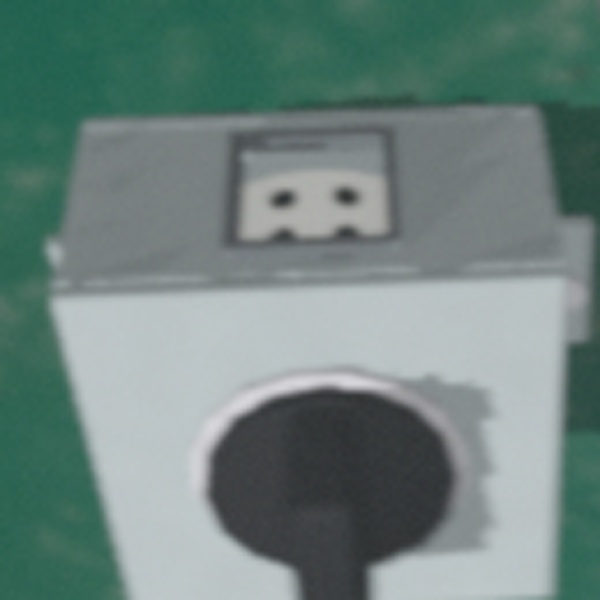

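Four dots are centred in the window: they average x=315 and the window centre is also about 315. The arm is at joint 3's limit with a high force reading, so I'm backing off.

>>> arm_command(increments=[[-0.02,0,-0.02,0,0.004,0],[-0.05,0,-0.05,0,0.01,0],[-0.1,0,-0.1,0,0.02,0],[-0.18,0,-0.18,0,0.035,0],[-0.28,0,-0.28,0,0.05,0]])

```text
t: 9.78
tool_pos: [0.3606, 0.1253, 0.3673]
orientation: [0.239, 2.725, 0.079]
force: [0.2, 0.2, 1.3]
opening: 0.0468
gripper_force: 0.0
```

```bash
python3 - <<'E'
from h import *
st()
# gauge frame from the base front edge, both cameras averaged
l=np.array([.5516,-.1838]);r=np.array([.5463,-.4341]);y=(l-r)/np.linalg.norm(l-r);x=np.array([y[1],-y[0]])
yaw=np.degrees(np.arctan2(x[1],x[0]));o=(l+r)/2+x*.05;print("yaw",yaw,"front-based origin(if base centred)",o)
for n,p in [("ptr",(.57,-.3393)),("grip",(.5846,-.2328))]: print(n,x@(np.array(p)-o),y@(np.array(p)-o))
row((.40,-.10,.38),-2,30)
E
```

```text
t 9.78 pos [0.3606 0.1253 0.3673] q [ 0.24 -0.74  2.29 -0.08  1.2  -1.15] F [0.2 0.2 1.3] open 0.0468 gf 0.0
yaw -1.2130333965348084 front-based origin(if base centred) [ 0.59893879 -0.31000849]
ptr -0.02831221263748771 -0.0298975731342604
grip -0.01597007309584923 0.07688763928550642
ROW [-0.404, -1.072, -0.004, 0.0027, -0.0372, -0.0464]
```

>>> arm_command(increments=[[-0.09,-0.25,0,0,-0.008,-0.01],[-0.18,-0.5,0,0,-0.016,-0.02],[-0.28,-0.75,0,0.001,-0.024,-0.03],[-0.38,-0.99,0,0.003,-0.035,-0.045],[-0.38,-0.99,0,0.003,-0.035,-0.045]])

```text
t: 10.4
tool_pos: [0.3983, -0.0866, 0.3793]
orientation: [0.061, 2.62, 0.014]
force: [0.2, 0.3, -1.4]
opening: 0.0468
gripper_force: 0.0
```

```bash
python3 - <<'E'
from h import *
st();row((.425,-.28,.29),-1.2,35)
E
```

```text
t 10.4 pos [ 0.3983 -0.0866  0.3793] q [-0.44 -0.72  2.27  0.24  1.12 -2.02] F [ 0.2  0.3 -1.4] open 0.0468 gf 0.0
ROW [0.062, -0.97, 0.455, -0.0014, -0.0285, -0.0081]
```

>>> arm_command(increments=[[0.015,-0.24,0.11,0,-0.007,-0.002],[0.03,-0.48,0.22,0,-0.014,-0.004],[0.045,-0.72,0.34,0,-0.021,-0.006],[0.06,-0.97,0.45,-0.001,-0.028,-0.008],[0.06,-0.97,0.45,-0.001,-0.028,-0.008]])

```text
t: 11.02
tool_pos: [0.4279, -0.2748, 0.2894]
orientation: [0.031, 2.538, 0.017]
force: [-0.1, 0.2, -0.1]
opening: 0.0469
gripper_force: 0.0
```

```bash
python3 - <<'E'
from h import *
st();w=snap("wrist","i.png")
print(proj(w,(.57,-.3393,.053)),proj(w,(.576,-.233,.108)))
E
```

```text
t 11.03 pos [ 0.4279 -0.2748  0.2894] q [-0.83 -0.24  2.13  0.57  0.91 -2.65] F [-0.1  0.2 -0.1] open 0.0469 gf 0.0
[229.58813638 228.48789738] [373.5023925  288.84920912]
```

View pics/i.png

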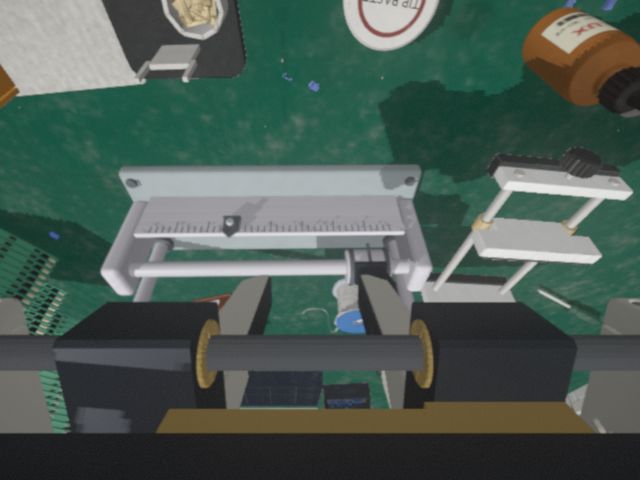

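The wrist picture shows the pointer at (231,226) with its tip near (231,236). The collar is at (369,265), the bar at row 269, and a finger partly hides the grip. Joint 6 is at its limit, so I'll use the half-turned grasp.

```bash
python3 - <<'E'
from h import *
w=load("wrist");g=cv2.cvtColor(w["image"],cv2.COLOR_RGB2GRAY)
print("ptr");print(g[212:246,222:242])
print("collar");print(g[246:284:2,338:394:2])
for u,v in [(245,269),(180,269),(320,268)]:print("bar",atz(w,u,v,.075))
print("scale top",atz(w,150,235,.055),atz(w,390,233,.055))
print("corners",atz(w,120,167,.012),atz(w,419,165,.012))
E
```

```text
ptr
[[156 155 156 156 156 155 155 156 155 155 154 150 146 141 141 139 140 141
  140 141]
 [157 157 156 157 157 158 157 156 156 156 151 146 143 141 141 141 141 141
  141 141]
 [156 153 154 152 152 151 152 152 151 146 143 139 138 136 136 137 136 139
  138 140]
 [150 141 134 132 129 128 129 129 127 122 121 117 118 116 116 115 115 117
  126 137]
 [144 120 104 100  98  96  98  96  97  95  94  93  90  89  87  86  87  92
  108 131]
 [142 117  95  86  84  89  94  97  96  94  88  83  79  77  75  77  76  83
  100 123]
 [148 126 101  89  94 103 113 118 119 113  99  84  77  76  74  74  74  79
   93 116]
 [151 131 104  95 111 127 132 135 136 132 119  95  78  76  75  77  75  81
   94 116]
 [151 133 105 108 131 142 142 138 140 140 132 107  84  79  80  76  78  86
  101 122]
 [149 128 103 118 149 155 149 144 146 147 137 117  89  79  79  77  80  92
  107 126]
 [145 123 100 121 159 176 172 168 166 161 145 119  93  82  80  77  80  95
  107 129]
 [142 116  93 112 157 187 196 192 185 172 148 115  91  82  78  78  83  98
  113 130]
 [138 112  90  93 129 168 191 194 183 164 135 105  87  82  79  76  86  99
  
[... 3621 characters left out ...]
1 116 107
   81  64  50  48  47  48  48  52  93 101]
 [ 88  91 108 133 164 196 147 113  87  59  53  58 108 122 123 121 121 121
  120 118 109  82  67  52  49  44  53  77]
 [125 155 167 170 172 194 134 111  87  60  54  53  89 121 121 123 122 121
  121 121 122 121 120 113  97  55  47  58]
 [174 185 187 185 176 187 126 110  93  61  54  52  69 113 122 121 122 122
  122 122 121 121 123 123 120 103  51  50]]
bar [ 0.5941958  -0.32893166  0.075     ]
bar [ 0.5918865  -0.38008247  0.075     ]
bar [ 0.59552876 -0.26910375  0.075     ]
scale top [ 0.57291841 -0.40242561  0.055     ] [ 0.57814073 -0.21245521  0.055     ]
corners [ 0.53901703 -0.42586248  0.012     ] [ 0.54494774 -0.18703924  0.012     ]
```

```bash
python3 - <<'E'
from h import *
w=load("wrist")
for z in(.05,.055,.06):print("tip",z,atz(w,228.6,237,z))
for z in(.065,.07):print("idx",z,atz(w,368.3,250,z))
for z in(.08,.085):print("fin root",z,atz(w,371,262,z),atz(w,356,262,z),atz(w,386.5,262,z))
print(tri(w,(228.6,237),load("scene"),(380+222/2.5,220+198/2.5)),tri(w,(228.6,237),load("top"),(429.2,189.2)))
row(tcp((.50,-.235,.22),178.8,42),178.8,42)
E
```

```text
tip 0.05 [ 0.58341664 -0.34341101  0.05      ]
tip 0.055 [ 0.57777945 -0.3414552   0.055     ]
tip 0.06 [ 0.57214226 -0.3394994   0.06      ]
idx 0.065 [ 0.58663068 -0.23014489  0.065     ]
idx 0.07 [ 0.58038816 -0.23141937  0.07      ]
fin root 0.08 [ 0.58257763 -0.23037737  0.08      ] [ 0.5820737  -0.24182515  0.08      ] [ 0.58309985 -0.21851379  0.08      ]
fin root 0.085 [ 0.57584996 -0.23177057  0.085     ] [ 0.57536269 -0.24283988  0.085     ] [ 0.57635492 -0.22029921  0.085     ]
(array([ 0.56470976, -0.33862885,  0.06411003]), np.float64(0.00446553174477062)) (array([ 0.56820234, -0.33705943,  0.06334784]), np.float64(0.0021374474208027583))
ROW [0.018, 0.194, -0.33, -0.0641, -0.0009, 0.9978]
```

>>> arm_command(increments=[[0,0,-0.1,0,0,0.058],[0,0,-0.1,0,0,0.116],[0,0,-0.1,0,0,0.174],[0,0,-0.1,0,0,0.232],[0,0,-0.1,0,0,0.29]])

```text
t: 11.7
tool_pos: [0.4176, -0.2719, 0.3119]
orientation: [1.153, 2.299, 0.365]
force: [-0.0, 0.3, 0.4]
opening: 0.0464
gripper_force: 0.0
```

>>> arm_command(increments=[[0,0,0,0,0,0.058],[0,0,0,0,0,0.116],[0,0,0,0,0,0.174],[0,0,0,0,0,0.232],[0,0,0,0,0,0.29]])

```text
t: 12.32
tool_pos: [0.4176, -0.2719, 0.3119]
orientation: [2.143, 1.63, 0.676]
force: [0.6, 0.5, -0.0]
opening: 0.0465
gripper_force: 0.0
```

>>> arm_command(increments=[[0,0,0,0,0,0.058],[0,0,0,0,0,0.116],[0,0,0,0,0,0.174],[0,0,0,0,0,0.232],[0,0,0,0,0,0.29]])

```text
t: 12.95
tool_pos: [0.4176, -0.2719, 0.312]
orientation: [2.836, 0.56, 0.894]
force: [0.4, -0.1, 0.2]
opening: 0.0464
gripper_force: 0.0
```

```bash
cat >> h.py <<'E'
def Rf(yaw,tilt): return Rt(yaw,tilt)*R.from_euler("z",180,degrees=True)
def rowf(g,yaw,tilt):
    "row for the grasp point at g, hand half turned"
    M=Rf(yaw,tilt); d,r=delta(np.array(g)-.167*M.apply([0,0,1]),M); print("ROWF",np.r_[d,r].tolist())
E
python3 - <<'E'
from h import *
st();rowf((.50,-.231,.20),-1.2,42)
E
```

```text
t 12.95 pos [ 0.4176 -0.2719  0.312 ] q [-0.85 -0.31  2.14  0.56  0.96  0.09] F [ 0.4 -0.1  0.2] open 0.0464 gf 0.0
ROWF [-0.001, -0.222, -0.134, -0.0075, 0.0385, 0.1305]
```

```bash
python3 - <<'E'
from h import *
rowf((.52,-.231,.17),-1.2,42)
E
```

```text
ROWF [-0.005, -0.223, 0.046, -0.0075, 0.0385, 0.1305]
```

>>> arm_command(increments=[[0,-0.07,0.01,-0.002,0.01,0.04],[0,-0.15,0.03,-0.005,0.025,0.09],[-0.005,-0.223,0.046,-0.0075,0.0385,0.13],[-0.005,-0.223,0.046,-0.0075,0.0385,0.13],[-0.005,-0.223,0.046,-0.0075,0.0385,0.13]])

```text
t: 13.58
tool_pos: [0.4082, -0.2324, 0.2943]
orientation: [-2.93, 0.018, -1.125]
force: [0.6, 0.3, 0.0]
opening: 0.0463
gripper_force: 0.0
```

```bash
python3 - <<'E'
from h import *
st();w=snap("wrist");g=cv2.cvtColor(w["image"],cv2.COLOR_RGB2GRAY)
for n,p in [("grip",(.575,-.231,.108)),("fin end",(.566,-.231,.120)),("tip",(.57,-.339,.06)),("idx",(.583,-.231,.068))]:print(n,proj(w,p).round(1))
rowf((.573,-.231,.111),-1.2,42)
u,v=proj(w,(.566,-.231,.120)).astype(int)
print(g[max(0,v-60):v+61:6,u-60:u+61:4], u,v)
E
```

```text
t 13.57 pos [ 0.4082 -0.2324  0.2943] q [-0.83 -0.42  2.29  0.7   0.87  0.4 ] F [0.6 0.3 0. ] open 0.0463 gf 0.0
grip [312.  254.1]
fin end [311.9 258.8]
tip [440.5 281.8]
idx [312.6 265.4]
ROWF [-0.002, -0.01, 0.398, 0.0005, -0.0001, 0.0028]
[[ 51  52  54 102 110 105  88  56  56  55  61  61  62  62  60  62  56  53
   56  56  54  69  80  79  73  75  81  74  75  79  85]
 [ 53  52  52  80 108 106  98  54  52  55  61  62  61  63  63  62  59  54
   59  62  59  55  55  66  70  72  78  73  74  83  87]
 [ 54  58  55  56 105 109 103  63  56  56  58  57  57  59  61  61  59  62
   60  56  59  54  60  56  58  53  58  56  72  86  87]
 [ 54  59  52  52  96 111 103  84  55  56  63  59  56  55  63  62  59  58
   58  58  59  58  58  82  85  75  69  59  58  57  61]
 [ 54  53  54  56  68 108 107  97  60  61  62  62  57  60  60  59  61  60
   59  56  58  60  58  87  81  78  82  82  80  86  76]
 [ 60  56 126 206 211 208 147 101  69  69  63  60  62  61  59  57  60  66
   59  60  59  60  63  81  81  80  84  78  77  79  81]
 [ 55  56 159 207 209 203 149 104  83  99 125 139 109 182 179 178 177 174
  172 158
[... 1160 characters left out ...]
9 129 128 129 129 129 130 128  54  60 164 171]
 [170 170 168  62  49 114 167 159 160 143 142 140 139 138 136 135 136 135
  134 134 133 132 132 131 129 129 129  52  50  94 170]
 [170 170 133  53  50 100 168 167 166 168 167 167 168 168 168 168 169 168
  169 169 169 170 170 171 169 168 167  50  49  58 152]
 [169 163  54  51  48  93 135 168 167 170 166 165 167 166 167 168 168 167
  169 168 170 168 169 170 170 170 170  65  51  48  73]
 [168 107  51  41  47 107 109 164 167 167 168 170 167 168 167 166 168 169
  168 170 168 169 169 169 170 169 171 146  48  46  55]
 [157  53  47  41  89 156 156 157 158 157 159 160 162 161 162 163 162 163
  163 164 165 164 165 168 167 167 169 166  50  46  46]] 311 258
```

The numbers show the fin as dark at u 297–327, v 246–266, centred between the fingers where predicted, and about 3 mm nearer the robot. I'll narrow the opening and go in.

```bash
python3 - <<'E'
from h import *
rowf((.545,-.2312,.145),-1.2,40);rowf((.570,-.2312,.113),-1.2,40)
E
```

```text
ROWF [0.037, -0.009, 0.178, 0.0004, -0.0112, 0.0028]
ROWF [0.023, -0.009, 0.381, 0.0004, -0.0112, 0.0028]
```

>>> arm_command(increments=[[0.018,-0.005,0.09,0,-0.006,0.001],[0.037,-0.009,0.18,0,-0.011,0.003],[0.03,-0.009,0.25,0,-0.011,0.003],[0.025,-0.009,0.32,0,-0.011,0.003],[0.023,-0.009,0.38,0,-0.011,0.003]], fingers=0.3)

```text
t: 14.25
tool_pos: [0.4629, -0.2316, 0.2401]
orientation: [-2.945, 0.035, -1.072]
force: [-0.2, -0.4, -0.4]
opening: 0.0326
gripper_force: 0.0
```

>>> arm_command(increments=[[0,0,0,0,0,0],[0,0,0,0,0,0],[0,0,0,0,0,0],[0,0,0,0,0,0],[0,0,0,0,0,0]], fingers=1, force=25)

```text
t: 14.88
tool_pos: [0.4621, -0.2312, 0.2403]
orientation: [-2.945, 0.038, -1.073]
force: [7.7, -0.8, -6.8]
opening: 0.0201
gripper_force: 24.9
```

```bash
python3 - <<'E'
from h import *
st();s=read_state();M=R.from_rotvec(s["orientation"]);print(s["tool_pos"]+.167*M.apply([0,0,1]));print(M.inv().apply([-.0211,-.9998,0]).round(3))
w=snap("wrist");g=cv2.cvtColor(w["image"],cv2.COLOR_RGB2GRAY)
i=proj(w,(.581,-.231,.068));t=proj(w,(.569,-.339,.06));print(i,t)
u,v=i.astype(int);print(g[v-12:v+25:3,u-40:u+41:3])
u,v=t.astype(int);print(g[v-12:v+25:3,u-30:u+31:2])
E
```

```text
t 14.88 pos [ 0.4621 -0.2312  0.2403] q [-0.72 -0.18  2.2   0.72  0.7   0.41] F [ 7.7 -0.8 -6.8] open 0.0201 gf 24.89789307117462
[ 0.56949219 -0.23142572  0.1124004 ]
[ 0.009  1.    -0.012]
[314.52349967 303.6211065 ] [488.51506757 321.70624918]
[[179 177 178 178 178 173  58  51  49  49  49  49  47  49  47  49  48  48
   45  46  49  69 174 177 178 178 178]
 [178 179 177 177 177 164  56  45  47  50  45  49  50  47  48  48  50  48
   48  46  51  59 167 178 177 178 177]
 [179 177 178 177 177 148  56  47  46  49  50  49  51  49  48  48  50  50
   49  48  49  56 152 178 178 178 177]
 [177 178 178 177 178 120  53  50  59  58  58  57  55  55  53  57  56  57
   53  51  48  51 127 178 178 178 177]
 [179 178 177 176 176  94  50  52  59  60  63  61  59  58  59  61  57  58
   58  48  45  51 107 177 178 178 178]
 [171 171 172 173 174  70  51  45  58  57  61  60  58  60  58  60  59  50
   49  44  46  48  80 176 177 178 178]
 [144 144 143 144 135  51  48  47  58  59  58  56  57  57  55  48  48  47
   47  45  47  50  67 172 177 177 177]
 [144 144 143 144 123  49  44  50  54  57  56  56  55  51  51 
[... 1594 characters left out ...]
   55  62 113 149 152 153 151 153 152 152 147 146 145]
 [ 55  56  57  56  54  52  57  57  55  56  55  57  57  59  56  57  57  58
   59  58  60 103 167 178 178 178 176 176 177 176 176]
 [ 54  56  56  55  57  56  54  56  55  56  59  56  56  57  54  57  58  55
   57  57  56  57  59  72  88  88  88  90  86  88  89]
 [ 60  63  59  58  64  60  63  62  60  63  60  58  62  61  62  60  62  63
   61  63  63  63  61  63  69  96 101 100 102 102 100]
 [ 73  73  70  72  72  74  73  72  72  71  72  74  73  73  73  73  73  71
   75  73  74  72  72  74  73  91 111 113 111 113 113]
 [ 70  73  72  71  72  73  71  72  68  72  73  72  72  72  72  74  71  73
   73  73  72  73  73  72  73  79 115 121 119 121 121]]
```

>>> arm_command(increments=[[0,0.04,0,0,0,0],[0.001,0.08,-0.001,0,0,0],[0.001,0.12,-0.001,0,0,0],[0.002,0.17,-0.002,0,0,0],[0.002,0.22,-0.003,0,0,0]])

```text
t: 15.55
tool_pos: [0.4611, -0.2743, 0.2402]
orientation: [-2.942, 0.035, -1.071]
force: [0.2, 6.9, 0.8]
opening: 0.0199
gripper_force: 24.9
```

>>> arm_command(increments=[[0,0.05,0,0,0,0],[0.001,0.1,-0.001,0,0,0],[0.001,0.15,-0.002,0,0,0],[0.002,0.19,-0.002,0,0,0],[0.002,0.23,-0.003,0,0,0]])

```text
t: 16.18
tool_pos: [0.46, -0.3204, 0.2403]
orientation: [-2.942, 0.035, -1.071]
force: [-2.8, 6.8, 3.5]
opening: 0.0197
gripper_force: 25.0
```

>>> arm_command(increments=[[0,0.03,0,0,0,0],[0.001,0.06,-0.001,0,0,0],[0.001,0.08,-0.001,0,0,0],[0.001,0.1,-0.001,0,0,0],[0.001,0.11,-0.001,0,0,0]])

```text
t: 16.8
tool_pos: [0.4595, -0.3425, 0.2403]
orientation: [-2.942, 0.036, -1.071]
force: [-7.1, 8.0, 5.2]
opening: 0.0198
gripper_force: 25.0
```

```bash
python3 - <<'E'
from h import *
st();s=snap("scene");g=cv2.cvtColor(s["image"],cv2.COLOR_RGB2GRAY)
for n,p in [("idx set",(.581,-.339,.068)),("tip",(.569,-.339,.06))]:print(n,proj(s,p))
print(g[274:312,450:490])
E
```

```text
t 16.8 pos [ 0.4595 -0.3425  0.2403] q [-0.9   0.02  2.01  0.78  0.8   0.22] F [-7.1  8.   5.2] open 0.0198 gf 24.958206117153168
idx set [471.7014612  290.93939055]
tip [468.95884375 297.76762928]
[[156 160 162 ... 230 230 230]
 [156 158 162 ... 231 230 230]
 [155 159 162 ... 231 230 230]
 ...
 [174 175 177 ... 225 223 221]
 [173 176 181 ... 223 222 222]
 [172 176 179 ... 223 222 222]]
```

>>> arm_command(increments=[[0,0,0,0,0,0],[0,0,0,0,0,0],[0,0,0,0,0,0],[0,0,-0.15,0,0,0],[0,0,-0.35,0,0,0]], fingers=0.3)

```text
t: 17.48
tool_pos: [0.4142, -0.3429, 0.2937]
orientation: [-2.944, 0.038, -1.071]
force: [-0.2, 0.5, -0.2]
opening: 0.0326
gripper_force: 0.0
```

```bash
python3 - <<'E'
from h import *
st();w=snap("wrist");g=cv2.cvtColor(w["image"],cv2.COLOR_RGB2GRAY)
i=proj(w,(.581,-.333,.068));t=proj(w,(.569,-.339,.06));print(i,t)
u,v=i.astype(int)
u0=u-44
for r in range(v-30,v+46,2): print(r,' '.join('%3d'%k for k in g[r,u0:u0+96:3]))
print(u0)
np.savez("x.npz",g=g)
E
```

```text
t 17.48 pos [ 0.4142 -0.3429  0.2937] q [-0.98 -0.15  2.06  0.72  0.94  0.26] F [-0.2  0.5 -0.2] open 0.0326 gf 0.0
[302.78456064 262.63888058] [310.54629326 279.44649687]
232 172 172 172 173 173 173 171 168 115  92 167 172 171 170 169 166 166 165 164 138  89 147 173 173 170 170 169 170 169 169 168 162
234 173 174 172 173 173 172 170 165 114 104 189 190 189 188 187 187 185 185 183 162  93 159 171 172 170 170 169 169 170 169 169 169
236 173 173 173 172 172 171 170 167 112 115 198 198 197 197 195 195 194 193 193 174  98 167 170 171 170 169 168 169 170 168 169 168
238 173 173 173 171 171 170 171 163 112 128 204 202 202 202 201 199 200 200 199 179 101 175 169 168 168 168 168 169 169 169 169 169
240 169 169 169 170 168 161 159 162 108 119 172 172 172 171 170 169 169 168 167 152 104 179 165 164 164 164 164 165 165 165 165 165
242 179 180 180 179 179 163 142 152 103  70  76  76  76  74  76  74  73  75  74  73 102 183 177 178 178 177 178 178 179 178 178 178
244 197 198 197 196 196 180 147 145  88  56  56  54  52  54  51  54  51  54  57  59 103 188 194 195 195 195 195 195 195 195 195 195
246 
[... 3391 characters left out ...]
 169 169 170 171 170 170  94  45  55
298 168 167 169 167 167 166  84  53  48 160 170 170 169 169 170 170 170 172 171 171 171 170 171 170 171 171 171 171 171  93  45  56
300 168 169 167 168 168 162  63  51  52 160 170 170 169 169 169 170 172 172 172 171 170 170 170 171 170 172 172 172 171  94  49  52
302 168 168 168 167 168 160  56  51  51 159 169 170 170 170 170 171 173 172 173 172 172 171 169 170 172 171 171 172 171  95  46  51
304 168 168 168 167 165 139  53  51  52 159 170 169 170 170 170 171 172 172 172 171 171 169 170 171 171 172 172 171 171  96  46  49
306 167 166 161 161 152 107  49  48  55 161 170 171 171 169 171 170 172 171 172 171 171 170 170 171 171 171 171 172 171 113  46  46
258
```

```bash
python3 - <<'E'
from h import *
s=read_state();M=R.from_rotvec(s["orientation"])
d,r=delta(np.array([.325,-.343,.262]),M);print(d,r)
E
```

```text
[-0.456  0.004 -0.145] [0. 0. 0.]
```

>>> arm_command(increments=[[-0.06,0,-0.04,0,0,0],[-0.16,0,-0.08,0,0,0],[-0.26,0,-0.11,0,0,0],[-0.36,0,-0.13,0,0,0],[-0.45,0,-0.145,0,0,0]])

```text
t: 18.15
tool_pos: [0.3261, -0.3403, 0.2563]
orientation: [-2.944, 0.039, -1.071]
force: [-0.2, -0.7, -0.3]
opening: 0.0327
gripper_force: 0.0
```

```bash
python3 - <<'E'
from h import *
st();w=snap("wrist");g=cv2.cvtColor(w["image"],cv2.COLOR_RGB2GRAY)
i=proj(w,(.581,-.333,.068));t=proj(w,(.569,-.339,.06));print(i,t)
u,v=i.astype(int)
u0=u-34
for r in range(v-30,v+40): print(r,' '.join('%3d'%k for k in g[r,u0:u0+70:2]))
print(u0)
E
```

```text
t 18.15 pos [ 0.3261 -0.3403  0.2563] q [-1.16 -0.25  2.22  0.77  1.01  0.06] F [-0.2 -0.7 -0.3] open 0.0327 gf 0.0
[303.14480889 147.56535383] [310.83010905 165.07467981]
117  79  85  91  94  93  92 124  77  55  55  54  55  52  54  55  54  55  57  54  56  60  62 108 132 100 105 146 101  75  78  79  80  77  78  82
118  82  87  87  95  91  97 144  77  50  54  54  53  57  53  55  56  58  58  59  59  55  62 108 130 102 108 158 110  79  78  82  82  77  77  82
119  86  89  89  93  96 102 155  77  52  52  56  53  55  56  57  58  57  58  57  58  56  54  97 130 103 112 168 115  79  82  84  82  78  79  83
120  87  90  89  95  95 106 156  74  48  54  52  57  55  55  57  56  57  59  59  58  55  52  89 116 102 113 173 120  79  85  88  84  80  79  83
121  86  91  89  93  94 107 158  70  48  53  57  56  56  55  57  58  59  58  61  59  53  50  66  86 102 114 178 119  77  87  91  85  80  78  82
122  81  87  87  87  88 108 162  65  47  52  56  54  57  58  57  58  56  59  61  59  56  50  57  65 100 115 180 123  79  89  92  86  82  78  82
123  79  81  81  81  81 105 159  66  47  53  56  56  54  56  59 
[... 8455 characters left out ...]
 133 133 133 134 133 133 129 121 117 116 117 117 117  99  91  98 107 111 108 104 112 131 134 133 132 133 133 134 132 134
183 134 134 134 135 132 134 134 133 133 133 133 128 122 115 117 117 117 117 104 100 104 107 114 115 115 118 131 133 135 134 133 133 133 132 134
184 133 133 133 133 134 133 134 134 133 132 132 125 120 116 116 117 115 116 111 110 111 117 123 124 126 126 132 132 134 134 134 133 133 133 133
185 133 134 133 133 133 133 133 132 133 133 129 122 118 116 116 117 117 117 116 115 120 125 131 132 132 131 134 134 133 133 133 133 133 133 133
186 132 132 133 132 132 132 133 133 133 133 126 118 117 116 116 116 116 116 116 119 124 129 134 134 132 132 131 133 134 133 132 135 134 134 133
269
```

```bash
python3 - <<'E'
from h import *
w=load("wrist");yg=np.array([.0225,.9997])
for zt in(.055,.058,.061):
  t=atz(w,311.2,164.5,zt);print("tip",zt,t.round(4))
  for zi in(.062,.065,.068):
    i=atz(w,301.8,153.5,zi);print("  idx",zi,i.round(4),"along bar tip-idx mm",1e3*yg@(t-i)[:2])
print("bar",atz(w,330,131,.081),"bar y at 5 and u 275", atz(w,272,131,.081))
M=R.from_rotvec(read_state()["orientation"])
rowf((.5675,-.333,.113),-1.3,40)
E
```

```text
tip 0.055 [ 0.5735 -0.3393  0.055 ]
  idx 0.062 [ 0.5798 -0.3316  0.062 ] along bar tip-idx mm -7.833163165156541
  idx 0.065 [ 0.5773 -0.3317  0.065 ] along bar tip-idx mm -7.637140375339583
  idx 0.068 [ 0.5748 -0.3318  0.068 ] along bar tip-idx mm -7.4411175855226235
tip 0.058 [ 0.5711 -0.3393  0.058 ]
  idx 0.062 [ 0.5798 -0.3316  0.062 ] along bar tip-idx mm -7.921640996176477
  idx 0.065 [ 0.5773 -0.3317  0.065 ] along bar tip-idx mm -7.72561820635952
  idx 0.068 [ 0.5748 -0.3318  0.068 ] along bar tip-idx mm -7.52959541654256
tip 0.061 [ 0.5688 -0.3393  0.061 ]
  idx 0.062 [ 0.5798 -0.3316  0.062 ] along bar tip-idx mm -8.010118827196356
  idx 0.065 [ 0.5773 -0.3317  0.065 ] along bar tip-idx mm -7.814096037379398
  idx 0.068 [ 0.5748 -0.3318  0.068 ] along bar tip-idx mm -7.618073247562439
bar [ 0.58594577 -0.35524054  0.081     ] bar y at 5 and u 275 [ 0.58765389 -0.30851852  0.081     ]
ROWF [0.474, -0.046, 0.486, -0.0004, 0.0007, -0.0016]
```

```bash
python3 - <<'E'
from h import *
rowf((.5225,-.3315,.167),-1.3,40);rowf((.5675,-.3315,.113),-1.3,40)
E
```

```text
ROWF [0.474, -0.054, 0.135, -0.0004, 0.0007, -0.0016]
ROWF [0.474, -0.054, 0.486, -0.0004, 0.0007, -0.0016]
```

>>> arm_command(increments=[[0.12,-0.01,0.0,0,0,0],[0.24,-0.03,0.03,0,0,-0.001],[0.36,-0.054,0.07,0,0,-0.001],[0.474,-0.054,0.1,0,0,-0.001],[0.474,-0.054,0.135,0,0,-0.001]])

```text
t: 18.82
tool_pos: [0.4184, -0.3325, 0.2989]
orientation: [-2.946, 0.031, -1.075]
force: [-0.0, 1.0, 0.6]
opening: 0.0328
gripper_force: 0.0
```

```bash
python3 - <<'E'
from h import *
st();rowf((.5675,-.3315,.113),-1.3,40)
E
```

```text
t 18.82 pos [ 0.4184 -0.3325  0.2989] q [-0.96 -0.17  2.07  0.72  0.93  0.28] F [-0.   1.   0.6] open 0.0328 gf 0.0
ROWF [-0.027, -0.005, 0.356, 0.0004, -0.0005, 0.0007]
```

>>> arm_command(increments=[[-0.027,-0.005,0.07,0,0,0],[-0.027,-0.005,0.15,0,0,0],[-0.027,-0.005,0.23,0,0,0],[-0.027,-0.005,0.3,0,0,0],[-0.027,-0.005,0.356,0,0,0]])

```text
t: 19.45
tool_pos: [0.4588, -0.3311, 0.2386]
orientation: [-2.945, 0.035, -1.07]
force: [0.4, 0.8, 0.4]
opening: 0.0322
gripper_force: 0.0
```

>>> arm_command(increments=[[0,0,0,0,0,0],[0,0,0,0,0,0],[0,0,0,0,0,0],[0,0,0,0,0,0],[0,0,0,0,0,0]], fingers=1)

```text
t: 20.08
tool_pos: [0.4588, -0.3312, 0.2403]
orientation: [-2.945, 0.034, -1.072]
force: [6.2, -1.1, -7.2]
opening: 0.0203
gripper_force: 24.9
```

>>> arm_command(increments=[[0,0.03,0,0,0,0],[0,0.05,0,0,0,0],[0,0.07,-0.001,0,0,0],[0,0.085,-0.001,0,0,0],[0.001,0.095,-0.001,0,0,0]])

```text
t: 20.7
tool_pos: [0.4586, -0.3498, 0.2402]
orientation: [-2.943, 0.032, -1.071]
force: [-2.0, 6.5, 1.4]
opening: 0.0202
gripper_force: 24.9
```

>>> arm_command(increments=[[0,0,0,0,0,0],[0,0,0,0,0,0],[0,0,0,0,0,0],[0,0,0,0,0,0],[0,0,0,0,0,0]])

```text
t: 21.32
tool_pos: [0.4585, -0.3497, 0.2402]
orientation: [-2.943, 0.032, -1.071]
force: [-1.5, 6.8, 0.3]
opening: 0.02
gripper_force: 24.9
```

>>> arm_command(increments=[[0,0.001,0,0,0,0],[0,0.002,0,0,0,0],[0,0.002,0,0,0,0],[0,0.002,0,0,0,0],[0,0.002,0,0,0,0]])

```text
t: 21.95
tool_pos: [0.4585, -0.3501, 0.2402]
orientation: [-2.943, 0.032, -1.071]
force: [-1.4, 6.8, -0.7]
opening: 0.0197
gripper_force: 24.9
```

>>> arm_command(increments=[[0,0,0,0,0,0],[0,0,0,0,0,0],[0,0,0,0,0,0],[0,0,-0.15,0,0,0],[0,0,-0.35,0,0,0]], fingers=0.3)

```text
t: 22.58
tool_pos: [0.4132, -0.351, 0.2945]
orientation: [-2.946, 0.034, -1.072]
force: [-0.3, -0.6, 0.7]
opening: 0.0327
gripper_force: 0.0
```

>>> arm_command(increments=[[-0.06,0,-0.04,0,0,0],[-0.16,0,-0.08,0,0,0],[-0.26,0,-0.11,0,0,0],[-0.36,0,-0.13,0,0,0],[-0.45,0,-0.145,0,0,0]])

```text
t: 23.2
tool_pos: [0.3252, -0.3489, 0.2576]
orientation: [-2.946, 0.035, -1.073]
force: [0.0, -0.4, 0.0]
opening: 0.0326
gripper_force: 0.0
```

```bash
python3 - <<'E'
from h import *
st();w=snap("wrist");g=cv2.cvtColor(w["image"],cv2.COLOR_RGB2GRAY)
i=proj(w,(.578,-.339,.068));t=proj(w,(.571,-.339,.058));print(i,t)
u,v=t.astype(int);u0=u-30
for r in range(v-26,v+22,2): print(r,' '.join('%3d'%k for k in g[r,u0:u0+60:2]))
print(u0)
cv2.imwrite("pics/j.png",cv2.resize(w["image"][v-60:v+45,u-70:u+70,::-1],(800,600),interpolation=cv2.INTER_CUBIC))
E
```

```text
t 23.2 pos [ 0.3252 -0.3489  0.2576] q [-1.17 -0.23  2.21  0.77  1.01  0.05] F [ 0.  -0.4  0. ] open 0.0326 gf 0.0
[299.68301448 151.02941262] [300.30668001 165.35995124]
139 131 118 117 117 120 107  71  60  53  50  47  47  48  47  46  47  48  49  51  54  58  59  70  93 122 172 146 146 146 145
141 135 132 133 134 131 109  69  61  54  53  55  53  56  52  52  49  55  56  60  60  62  64  71  87 116 167 145 146 144 145
143 159 160 159 158 154 116  68  61  75  80  84  84  86  85  74  59  81  87  88  89  89 102  86  83 110 164 162 162 164 163
145 174 174 175 175 171 120  69  65  89 106 108 108 108 107  95  66 103 108 109 110 115 128 100  77 103 162 175 175 176 176
147 178 177 177 178 175 132  68  65  94 113 114 114 114 115 104  68 109 117 117 119 127 136 102  75  96 155 175 176 177 177
149 177 178 178 178 178 148  80  64  85 110 110 110 111 111 101  71 104 115 115 117 122 124  94  68  88 150 176 177 176 176
151 177 178 178 177 178 165 121  92 100 130 136 134 136 138 124  75 120 137 136 137 138 138 122  91 106 157 176 177 176 177
153 178 178 177 178 178 175 156 143 145 161 163 162 162 163 1
[... 1350 characters left out ...]
 117  99  71  81 124 145 122  74  96 128 126 129 130 127 132 124 129 135 129
177 130 132 132 133 132 133 130 124 120 118 117 115 104  71  95 153 174 148  82  90 126 133 132 133 130 132 129 130 135 134
179 135 133 133 132 133 131 127 119 117 116 117 117 107  68  94 146 161 150  86  88 123 134 134 133 132 134 133 133 134 134
181 133 135 133 134 135 132 129 119 117 118 118 117 107  78  88 113 116 120  89  91 122 134 134 133 135 134 134 135 134 134
183 135 134 133 134 135 133 127 118 118 117 116 117 111  98 102 106 111 116 110 113 125 133 135 132 133 134 134 133 133 132
185 134 133 134 134 134 129 122 119 118 118 117 117 117 113 115 118 124 128 129 129 132 134 134 133 135 134 133 133 133 134
270
```

View pics/j.png

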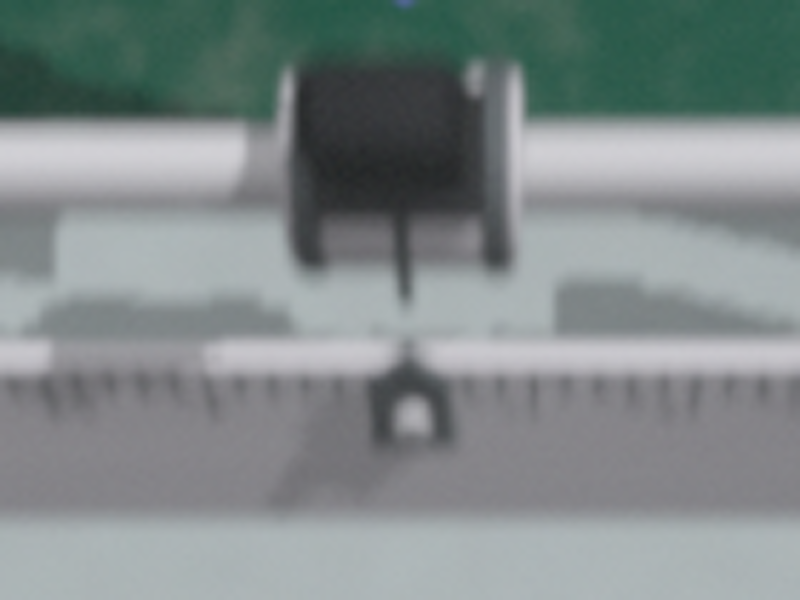

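The index line ends at u≈300.4 and runs straight onto the pointer tip at u≈301.0. After perspective the error is within about 0.3 mm. The arm is clear, so I'm handing in.

```bash
python3 -c "
from plant import *
print(close_job())"
```

```text
the job is handed in; nothing more can be done
None
```

The job is handed in: four dots stand centred in the dial window and the collar's line is within about 0.3 mm of the pointer tip, but one wrist-force reading neared 104–110 N (limit 120 N) when joint 3 hit its range limit.

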